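# Extend the sprung trivet to its mark and shut the cam lever

## Task

Make the trivet on the table longer for a second dish: take hold of the wooden bar of its sprung sliding leg, pull the leg out towards you until its pointer stands over the middle of the clip on the ruler, and while you keep it there slide your hold along the bar to push the cam lever shut, square to the bar. Leave the lever open until the leg is at the mark, and leave the other things where they stand. Finish while still holding the bar, leg at the mark and lever shut: the leg springs back if let go.

Things in the scene. Friction and masses are not known exactly. Their poses are not given: they have to be found in the camera images.
- trivet: Fixed low trivet, wooden slats on two steel tubes, 170 x 190 mm, top 30 mm high. Origin on the table; slats span x = -45 to +115 mm. Its -x axis is the way the leg pulls out, roughly towards the robot (yaw varies); +y is the ruler side. The ruler is a 4 mm thick, 22 mm wide strip on the table along x at y = +125 mm.
- bar (a point): Wooden cross bar of the sliding leg: upright board 12 mm thick (x), 194 mm long (y), from 5 to 55 mm above the table. This point: middle of its top edge; axes as the trivet's. Pinch from above, closing along x, near y = -65 mm, clear of the lever. A light grip slides along y (guides take the side force). Behind it rods (y = +-85 mm) and a tongue (y = 37 to 63 mm) lie below 20 mm.
- leg (a joint): How far the leg is pulled out (m): 0 = fully in (start), 0.12 = end stop. Increases along the trivet's -x. A spring pulls it in: 2 N at 0, about 6 N at 0.12. It always springs back when let go, also with the lever shut.
- lever (a joint): Angle of the cam lever (rad): 0 = shut (at its stop, square to the bar, along the trivet's x), up to 0.75 = wide open (tip swung to the bar's -y side). Starts at 0.5 to 0.7 and stays where it is left. Pushed towards the bar's +y it shuts; that takes 2 to 4 N some 60 mm from the pivot.
- lever_pivot (a point): Top of the lever's pivot, 72 mm above the table; 45 mm behind the bar's middle plane (+x), at y = +50 mm of the bar. Round hub of 15 mm radius. Moves with the leg.
- lever_tip (a point): Top of the lever's round tip (8 mm radius), 71 mm above the table, 114 mm from the pivot. The lever is a straight black arm 12 mm wide, 59 to 71 mm above the table, passing 4 mm over the bar and beyond it, so the side of fingers gripping the bar pushes it. Shut, it crosses the bar at y = +50 mm (near side y = +44 mm).
- pointer (a point): Tip of the steel pin (5 mm thick) that sticks out of the bar's +y end over the ruler, 21 mm above the table, in the bar's middle plane. Moves with the leg.
- mark: Length mark: small dark steel clip across the ruler, 14 mm wide along x, 32 mm along y, 14 mm tall at its outer edge. Fixed; origin at its middle, on the table, axes as the trivet's. The leg is at the mark when the pointer has the same x (along the trivet) as this origin; that needs leg between 0.05 and 0.105.
- lunch_box: Bystander: round steel lunch box with button lid, 114 mm diameter, 63 mm tall, standing on the trivet's slats. Origin under its middle.
- plate: Bystander: yellow melamine plate, 220 mm diameter, 20 mm high. Origin under its middle.
- jar: Bystander: glass jar with clamp latch, 96 mm diameter, about 136 mm tall. Origin under its middle.
- katoris: Bystander: two stacked pink bowls, 96 mm diameter, 56 mm tall. Origin under their middle.
- spoon: Bystander: wooden spoon, 240 mm long, lying on the table.
- tumbler: Bystander: steel tumbler, 68 mm diameter, 95 mm tall. Origin under its middle.
- shaker: Bystander: small glass shaker with steel cap, 42 mm diameter, 75 mm tall. Origin under its middle.

How it is judged:
By the outcome, as a careful person would: the job done as asked, in the order asked, and still so for the second after the job is handed in, while the arm keeps its last pose, push and grip.
It also fails if it takes over 43 s, if anything falls off the work surface, if the arm or the gripper's body presses on something with over 40 N, if the wrist force passes 120 N, or if a joint passes its speed limit or range.

## Robot

A 6-joint arm with a two-finger parallel gripper is mounted at the origin on the work surface. World frame = base frame: x ahead of the robot, y to its left, z up, the work surface at z = 0. Lengths are in m, angles in rad, forces in N, time in s.
With the tool pointing down it reaches from about 0.375 to 0.9 m from the base axis. Payload 3.1 kg.
Tool frame: the origin (TCP) lies between the finger pads; the fingertips stand 22 mm ahead of it and the grasp point (between the pads) lies 3 mm ahead of it; z points along the fingers, y is the line along which they close (so a half turn about z gives the same grasp; the last joint's range is limited). The gripper opens to 87 mm and grips with 3 to 60 N. Pads are 19 mm wide; open, the fingers measure 117 mm over their backs; the gripper's body (75 mm by 190 mm) begins 51 mm behind the grasp point.
Start: joints at [1.117, 0.527, 1.433, -0, 1.181, -0.178], TCP at [0.17, 0.602, 0.245] pointing down, gripper open.
Joint ranges: [-3.08, 3.08], [-0.75, 2.2], [0.22, 2.44], [-1.43, 4.57], [0, 2.65], [-2.85, 2.85]. Speed limits (rad/s): [2.79, 2.79, 3.14, 3.14, 3.14, 3.14].

## Interface

Orientations are given as a unit quaternion [x, y, z, w].
In Python, from rig import get_obs, camera, get_calibration, hand_in, cut_out gives the robot as it stands.
- The arm moves only by the shell command python3 -m inch 'ROWS' [OPENING] [FORCE]. ROWS is JSON, one flat list of numbers, 6 for each row, row after row: the shift along the tool's x, y, z scaled (see below), then the turn, a rotation vector about the tool's x, y, z scaled (see below). A call has 1 to 20 rows; each row is the pose to reach, as a shift and turn from the pose commanded when the call began, along the tool's axes at that moment; what a row does not reach only later rows make up. The controller multiplies each number of a shift by 0.08 m and each number of a turn by 90 degrees. A row lasts 1/12 s, in which the tool goes at most 41.7 mm and 7.16 degrees, less where a joint would pass 70% of its speed; a pose out of reach is approached as far as the arm can. A call with a number of a shift or a turn outside -1 to 1 is refused whole. A call with a gripper value outside its range is refused whole. OPENING is the finger opening in mm, from 0 to 87, set as the call begins (- or left out, the last holds). The fingers move at their own pace and stop on an object; FORCE is the grip in N (left out, the last holds). Time passes only in rows, so rows that repeat a pose let the fingers close. It gives the time, the measured TCP pose, the force, the opening and the grip force at its end, in the units of the state.
- get_obs(): the state, without advancing time (a new reading comes with each control period).
- camera(name): name is "side" or "top" or "wrist"; returns the picture (400x640x3 uint8, red, green, blue); there is no depth.
- get_calibration(name): a dict with "vertical_fov" (degrees; the focal length in pixels is half the picture's height over the tangent of half this angle, whatever the lens; pixels are square), "cx", "cy" (the principal point, pixels), "T" (4x4, takes a point from camera to world coordinates). Camera axes: x right, y down, z forward; pixel columns grow to the right and rows downward; lengths in m; the calibration is good to about 2 mm. A picture is of the moment at which its call begins: read the wrist's pose just before it. get_calibration takes no time and is no camera call; for the wrist camera it gives the pose at the moment of the call.
- hand_in(): hands the job in; it is judged then, once.
Trained networks look in the newest picture that a camera, given by its name, has taken for a name from the list of things; names that differ only in an ending like _2 or _b are one class to them, and where a whole thing is asked for, a point or a joint stands for the part that bears it (a point fixed in the world has none). Each returns a list of dicts, best first, with "conf" (0 to 1); they miss things now and then, are a little off and sometimes report something else, mostly with a low value. They report only what shows in the picture. A call takes as long as a camera call.
- cut_out(camera, thing): "region" (400x640 bool, what is visible of it) and "bbox" ([left, top, right, bottom] in pixels, round what is visible of it).
The state is a dict: "time": time; "q": joint angles; "joint_velocities": joint speeds; "joint_torque": joint torques, N m; "position": TCP position; "tool_rot": TCP orientation; "ft_force": force on the tool from outside, world axes, zero at the start; "moment": the same for the moment, N m; "grip_width": finger opening in m; "grip_force": force on a finger pad.
Only numpy, scipy, OpenCV 4.12 (cv2) and the standard library are available. Lean on these libraries where they do the work, as an engineer would, in place of code of your own. Each camera call takes 0.05 s, during which the arm holds its last target. There are 200 camera calls.

## Working session

There is one attempt and no reset: what is moved stays moved. The work goes in short steps, Python scripts to look and compute and a shell command to move; the robot and the scene stay as the last step left them, time stands still between calls to the robot, and variables do not carry over. Pictures are saved under pics/ and viewed, at most 10 in all, crops included, and the job is handed in when it is done.

```bash
mkdir -p pics
cat > h.py <<'E'
import numpy as np,cv2
from rig import *
def K(n):
    c=get_calibration(n);f=200/np.tan(np.radians(c["vertical_fov"])/2);return f,c["cx"],c["cy"],np.array(c["T"])
def ray(n,u,v,z,k=None):
    f,cx,cy,T=k or K(n);d=T[:3,:3]@np.array([(u-cx)/f,(v-cy)/f,1]);o=T[:3,3];return o+d*(z-o[2])/d[2]
def proj(n,p,k=None):
    f,cx,cy,T=k or K(n);q=T[:3,:3].T@(np.asarray(p)-T[:3,3]);return q[:2]/q[2]*f+[cx,cy]
E
python3 - <<'E'
from h import *
for n in ["top","side","wrist"]:
    im=camera(n);cv2.imwrite(f"pics/{n}0.png",im[:,:,::-1])
    print(n,K(n)[0],K(n)[3].round(3).tolist())
    for t in ["bar","mark","lever","pointer","lunch_box","trivet"]:
        for r in cut_out(n,t)[:2]:
            ys,xs=np.nonzero(r["region"]);print(n,t,round(r["conf"],2),np.round(r["bbox"]),xs.mean().round(1),ys.mean().round(1),len(xs))
o=get_obs();print(o["position"],o["tool_rot"],o["time"],o["ft_force"],o["grip_width"])
E
```

```text
top 393.1623265250686 [[0.027, -0.993, 0.114, 0.474], [-0.999, -0.029, -0.019, 0.008], [0.022, -0.114, -0.993, 1.166], [0.0, 0.0, 0.0, 1.0]]
top bar 0.77 [251. 180. 320. 223.] 283.1 200.2 909
top mark 0.57 [237. 231. 251. 240.] 244.0 235.0 55
top lever 0.6 [265. 184. 298. 223.] 279.7 201.8 260
top pointer 0.7 [252. 181. 321. 227.] 281.7 200.9 757
top lunch_box 0.72 [267. 122. 308. 166.] 285.0 144.4 1361
top trivet 0.59 [237. 124. 322. 250.] 281.3 176.2 3030
side 417.60182292093106 [[0.851, -0.264, 0.454, -0.041], [-0.525, -0.446, 0.725, -1.046], [0.011, -0.855, -0.518, 0.835], [0.0, 0.0, 0.0, 1.0]]
side bar 0.7 [290. 191. 325. 229.] 304.6 207.4 548
side lever 0.51 [292. 189. 312. 206.] 299.9 198.5 148
side lever 0.24 [331. 282. 348. 310.] 339.8 296.6 432
side pointer 0.74 [291. 187. 314. 207.] 302.4 196.1 135
side pointer 0.65 [290. 186. 323. 228.] 304.7 207.1 527
side lunch_box 0.73 [329. 176. 358. 202.] 340.8 188.6 694
side trivet 0.91 [256. 189. 373. 230.] 322.8 205.6 1554
wrist 315.9260849288231 [[0.271, 0.917, 0.292, 0.089], [0.963, -0.258, -0.083, 0.625], [-0.001, 0.304, -0.953, 0.385], [0.0, 0.0, 0.0, 1.0]]
wrist trivet 0.52 [205. 328. 313. 362.] 256.8 347.7 2478
[0.1695837  0.60153813 0.24455801] [1.37002435e-01 9.90570711e-01 1.37604567e-05 2.99675026e-07] 1.05 [ 0.30808425 -1.0609707  -0.78658654] 0.08737335144330408
```

View pics/top0.png

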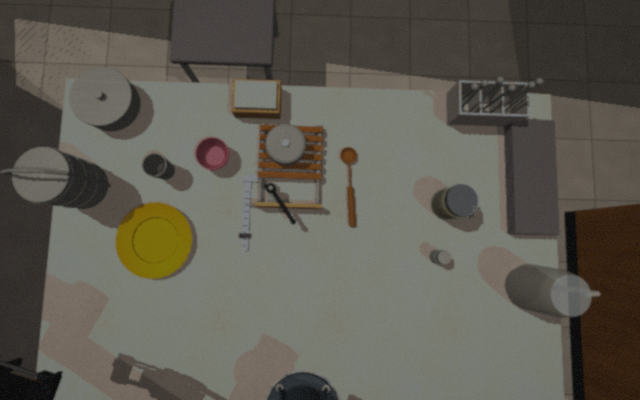

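View pics/side0.png

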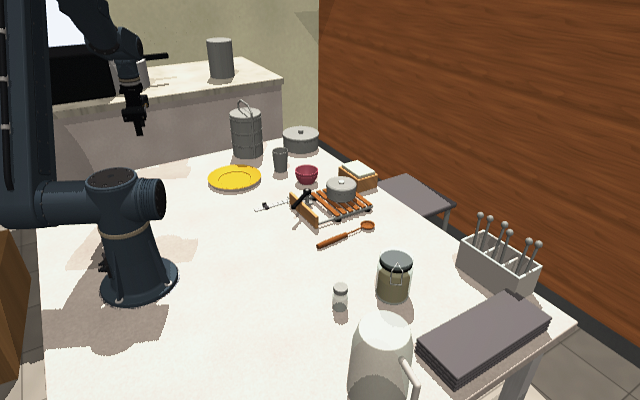

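The top picture shows the bar along row ≈206 (columns 255–321), the lever pivot at about (270,187) with its tip at (293,222), and the clip at (244,236). The side picture agrees. The spoon, to the right of the trivet, is clear of the bar.

Run:
```python
from h import *
camera("top")
for nm,u,v,z in [("barL",255,206,.055),("barR",321,206,.055),("piv",270,187,.072),("tip",293.5,221.5,.071),("mark",244.3,235.5,.012),("rul0",249,178,.004),("rul1",246,250,.004)]: print(nm,ray("top",u,v,z).round(4))
r=cut_out("top","bar")[0]["region"];ys,xs=np.nonzero(r)
for x in range(252,322,6):
    y=ys[xs==x]
    if len(y):print(x,y.min(),y.max(),end="; ")
o=get_obs()
from scipy.spatial.transform import Rotation as R
print(R.from_quat(o["tool_rot"]).as_matrix().round(3))
```

```text
barL [0.568  0.1459 0.055 ]
barR [ 0.5733 -0.0407  0.055 ]
piv [0.6211 0.1042 0.072 ]
tip [0.5265 0.0354 0.071 ]
mark [0.4846 0.1786 0.012 ]
rul0 [0.6554 0.1737 0.004 ]
rul1 [0.4427 0.1729 0.004 ]
252 204 204; 258 185 206; 264 184 207; 270 182 207; 276 184 207; 282 201 210; 288 203 218; 294 203 222; 300 203 209; 306 202 209; 312 203 208; 318 183 208; [[-0.962  0.271  0.   ]
 [ 0.271  0.962 -0.   ]
 [-0.    -0.    -1.   ]]
```

```bash
for i in 1; do
python3 -m inch '[-1,-0.9,0,0,0,0,-1,-0.9,0,0,0,0,-1,-0.9,0,0,0,0]'
python3 -m inch '[-1,-0.9,0,0,0,0,-1,-0.9,0,0,0,0,-1,-0.9,0,0,0,0]'
python3 -m inch '[-1,-0.9,0,0,0,0,-1,-0.9,0,0,0,0,-1,-0.9,0,0,0,0]'
done
```

```text
time: 1.4
position: [0.2277, 0.5078, 0.2442]
tool_rot: [0.137, 0.991, -0.001, 0.0]
ft_force: [0.2, -0.5, -0.2]
grip_width: 0.087
grip_force: 0.0
time: 1.65
position: [0.2856, 0.4166, 0.2446]
tool_rot: [0.137, 0.991, -0.001, 0.0]
ft_force: [-0.2, -0.9, 0.5]
grip_width: 0.0874
grip_force: 0.0
time: 1.9
position: [0.3435, 0.3258, 0.2448]
tool_rot: [0.138, 0.99, -0.0, 0.001]
ft_force: [-0.0, 0.6, -0.1]
grip_width: 0.0871
grip_force: 0.0
```

```bash
python3 -m inch '[-1,-0.9,0,0,0,0,-1,-0.9,0,0,0,0,-1,-0.9,0,0,0,0]' >/dev/null
python3 -m inch '[-1,-0.9,0,0,0,0,-1,-0.9,0,0,0,0,-1,-0.9,0,0,0,0]' >/dev/null
python3 -m inch '[-1,-0.9,0,0,0,0,-1,-0.9,0,0,0,0,-1,-0.9,0,0,0,0]' >/dev/null
python3 -m inch '[-0.2,-0.1,0.3,0,0,0.82,-0.2,-0.1,0.3,0,0,0.82,-0.2,-0.1,0.3,0,0,0.82,-0.2,-0.1,0.3,0,0,0.82,-0.2,-0.1,0.3,0,0,0.82,-0.2,-0.1,0.3,0,0,0.82,-0.2,-0.1,0.3,0,0,0.82,-0.2,-0.1,0.3,0,0,0.82,-0.2,-0.1,0.3,0,0,0.82,-0.2,-0.1,0.3,0,0,0.82,-0.2,-0.1,0.3,0,0,0.82,-0.2,-0.1,0.3,0,0,0.82,-0.2,-0.1,0.3,0,0,0.82]'
python3 - <<'E'
from h import *
im=camera("wrist");k=K("wrist");cv2.imwrite("pics/w1.png",im[:,:,::-1]);import pickle
print(k[3].round(3).tolist(),get_obs()["q"])
pickle.dump(k,open("k1.pkl","wb"))
for t in ["bar","mark","lever","pointer"]:
    for r in cut_out("wrist",t)[:2]:
        ys,xs=np.nonzero(r["region"]);print(t,round(r["conf"],2),np.round(r["bbox"]),xs.mean().round(1),ys.mean().round(1),len(xs))
E
```

```text
time: 3.73
position: [0.5276, 0.0434, 0.2206]
tool_rot: [0.704, 0.71, 0.0, 0.0]
ft_force: [-0.5, -0.4, -0.1]
grip_width: 0.0872
grip_force: 0.0
[[1.0, 0.009, 0.003, 0.527], [0.009, -0.953, -0.304, 0.128], [0.0, 0.304, -0.953, 0.361], [0.0, 0.0, 0.0, 1.0]] [-1.29089874e-01  4.31268377e-01  1.69784081e+00 -9.45227988e-06
  1.01232898e+00 -1.38184835e-01]
bar 0.73 [312.  43. 441. 263.] 378.0 151.5 7781
mark 0.72 [271.  25. 284.  66.] 277.3 44.1 495
lever 0.83 [311. 105. 438. 203.] 382.5 151.7 2564
lever 0.58 [475. 108. 629. 234.] 551.6 167.4 14813
pointer 0.64 [307.  45. 438. 266.] 377.8 151.4 7975
```

View pics/w1.png

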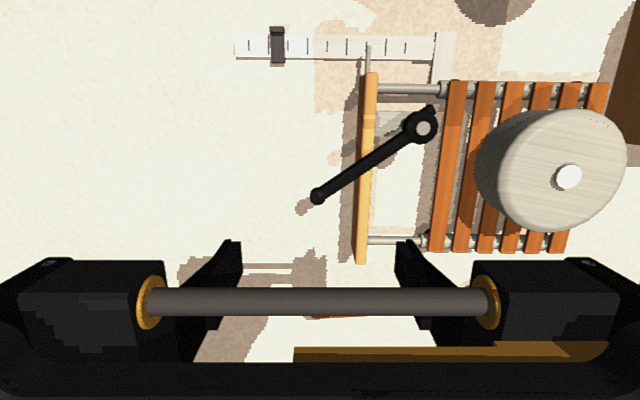

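The clip is at (277,45), the pointer tip at (368,43), the bar runs from (371,73) to (360,263), and the lever from hub (422,126) to tip (318,197). I'll zoom in for exact edges.

Run:
```python
from h import *
im=cv2.imread("pics/w1.png")
a=cv2.resize(im[20:140,260:390],None,fx=3.8,fy=3.8,interpolation=0);b=cv2.resize(im[190:280,340:390],None,fx=5,fy=5,interpolation=0)
o=np.zeros((460,760,3),np.uint8);o[:a.shape[0],:a.shape[1]]=a;o[:b.shape[0],500:500+b.shape[1]]=b
cv2.imwrite("pics/w1z.png",o)
```

```text
(no output)
```

View pics/w1z.png

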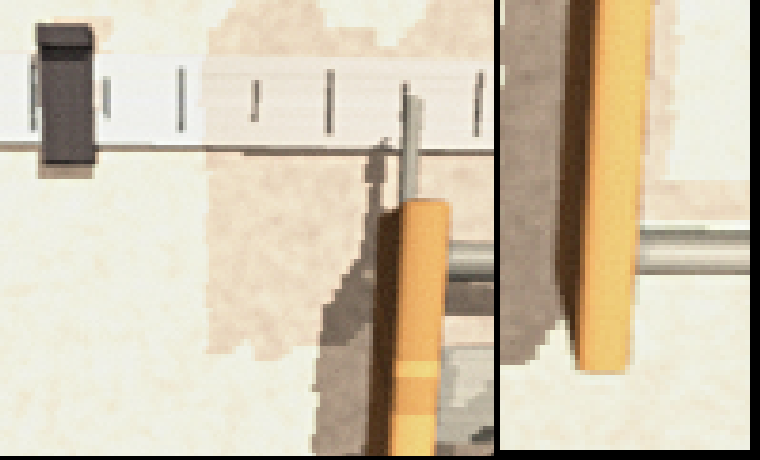

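Run:
```python
from h import *
import pickle
k=pickle.load(open("k1.pkl","rb"))
P=lambda u,v,z:ray("",u,v,z,k)
a=P(372,72.6,.055);b=P(360.9,264,.055);c=(a+b)/2;y=(a-b)[:2];print("bar",a,b,np.linalg.norm(y));y/=np.linalg.norm(y);x=np.array([y[1],-y[0]])
yaw=np.arctan2(x[1],x[0]);print("yaw deg",np.degrees(yaw),"c",c)
loc=lambda p:np.array([(p[:2]-c[:2])@x,(p[:2]-c[:2])@y])*1000
for n,u,v,z in [("pointer",367.9,45.3,.023),("clip raisedL",269.7,29,.014),("clip raisedR",284.5,29,.014),("clip bodyL",270.5,50,.006),("clip bodyR",285.3,50,.006),("clip innerend",278,63,.005),("outer",277,26.3,.014),("hub",422,126,.072),("tip",318,197,.071),("rulA",236,48,.004),("rulB",430,48,.004)]:
    p=P(u,v,z);print(n,p.round(4),loc(p).round(1))
# rulers edge direction check: lower edge pixels
im=cv2.imread("pics/w1.png").astype(int)
for X in (250,262,300,330,350):print(X,[int(im[r,X].sum()) for r in range(54,66)])
# grasp at y=-65
g=c[:2]-.065*y;print("grasp",g)
```

```text
bar [0.57536871 0.15299719 0.055     ] [ 0.57510594 -0.0394205   0.055     ] 0.1924178685210162
yaw deg -0.07824482929634458 c [0.57523732 0.05678835 0.055     ]
pointer [0.5749 0.1801 0.023 ] [ -0.5 123.4]
clip raisedL [0.4791 0.1951 0.014 ] [-96.3 138.2]
clip raisedR [0.4936 0.1953 0.014 ] [-81.8 138.4]
clip bodyL [0.4781 0.1775 0.006 ] [-97.3 120.6]
clip bodyR [0.4932 0.1777 0.006 ] [-82.2 120.8]
clip innerend [0.4853 0.1655 0.005 ] [-90.1 108.6]
outer [0.4863 0.1975 0.014 ] [-89.1 140.6]
hub [0.6199 0.1079 0.072 ] [44.6 51.2]
tip [0.5279 0.0407 0.071 ] [-47.3 -16.1]
rulA [0.4425 0.1793 0.004 ] [-132.9  122.4]
rulB [0.6415 0.1812 0.004 ] [ 66.1 124.5]
250 [717, 724, 736, 445, 426, 479, 718, 713, 706, 710, 708, 712]
262 [720, 718, 739, 497, 410, 457, 711, 717, 706, 702, 697, 703]
300 [718, 717, 726, 711, 387, 422, 710, 707, 706, 696, 703, 700]
330 [680, 689, 684, 706, 474, 310, 328, 662, 659, 655, 640, 641]
350 [686, 687, 686, 703, 616, 324, 331, 651, 681, 658, 644, 640]
grasp [ 0.57514856 -0.00821159]
```

```bash
python3 -m inch '[-0.65,0.59,0.8,0,0,0.0065,-0.65,0.59,0.8,0,0,0.0065,-0.65,0.59,0.8,0,0,0.0065,-0.65,0.59,0.8,0,0,0.0065]' 40 4 >/dev/null
python3 -m inch '[0,0,0.45,0,0,0,0,0,0.9,0,0,0,0,0,0.9,0,0,0,0,0,0.9,0,0,0]'
python3 - <<'E'
from h import *
o=get_obs();print(o["position"])
im=camera("wrist");cv2.imwrite("pics/w2.png",im[:,:,::-1])
print(K("wrist")[3].round(4).tolist())
for p in [(.5752,-.0394,.055),(.5752,.05,.055)]:print(proj("wrist",p))
E
```

```text
time: 4.65
position: [0.5731, -0.0071, 0.0838]
tool_rot: [0.708, 0.707, -0.001, -0.002]
ft_force: [-0.3, 0.4, 0.3]
grip_width: 0.0439
grip_force: 0.0
[ 0.57312901 -0.00708276  0.08380135]
[[1.0, -0.0013, -0.0007, 0.5755], [-0.0015, -0.9527, -0.3038, 0.0766], [-0.0002, 0.3038, -0.9527, 0.2259], [0.0, 0.0, 0.0, 1.0]]
[318.01413098 296.09409968]
[317.7569949 153.480149 ]
```

View pics/w2.png

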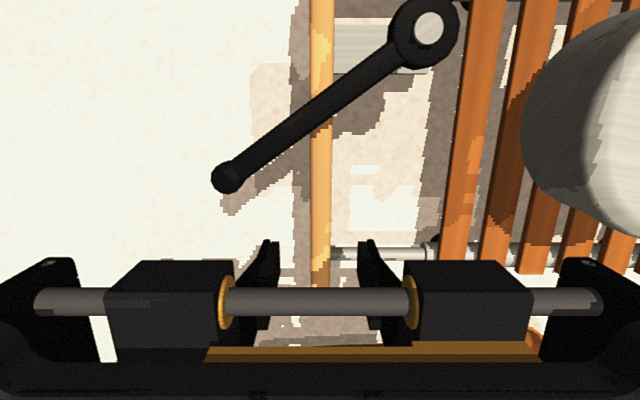

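The bar (columns 310–332) is centred between the fingers (270–368), and the lever lies well clear of them. I'll descend and close.

```bash
python3 -m inch '[0,0.01,0.2,0,0,0,0,0.01,0.435,0,0,0,0,0.01,0.435,0,0,0,0,0.01,0.435,0,0,0]'
python3 -m inch '[0,0,0,0,0,0,0,0,0,0,0,0,0,0,0,0,0,0,0,0,0,0,0,0,0,0,0,0,0,0,0,0,0,0,0,0,0,0,0,0,0,0,0,0,0,0,0,0]' 0 10
```

```text
time: 5.03
position: [0.5768, -0.008, 0.0519]
tool_rot: [0.708, 0.706, 0.001, 0.001]
ft_force: [0.3, -0.2, 0.3]
grip_width: 0.0399
grip_force: 0.0
time: 5.7
position: [0.5742, -0.0081, 0.05]
tool_rot: [0.708, 0.706, -0.001, -0.001]
ft_force: [-3.9, -0.1, 5.6]
grip_width: 0.0119
grip_force: 10.0
```

```bash
python3 -m inch '[0,-0.1,0,0,0,0,0,-0.2,0,0,0,0,0,-0.3,0,0,0,0,0,-0.4,0,0,0,0,0,-0.5,0,0,0,0,0,-0.6,0,0,0,0,0,-0.7,0,0,0,0,0,-0.8,0,0,0,0,0,-0.9,0,0,0,0,0,-1,0,0,0,0,0,-1,0,0,0,0,0,-1,0,0,0,0]'
python3 - <<'E'
from h import *
print(get_obs()["position"])
im=camera("wrist");cv2.imwrite("pics/w3.png",im[:,:,::-1]);it=camera("top");cv2.imwrite("pics/t3.png",it[:,:,::-1])
t=cv2.resize(it[170:260,220:340,::-1],None,fx=4,fy=4,interpolation=0)
cv2.imwrite("pics/c3.png",np.hstack([cv2.resize(im[:,:,::-1],(480,300)),t[:300,:320]]))
print(K("wrist")[3].round(4).tolist())
E
```

```text
time: 6.7
position: [0.4963, -0.0077, 0.05]
tool_rot: [0.708, 0.706, 0.001, 0.001]
ft_force: [3.9, 5.1, -0.1]
grip_width: 0.0118
grip_force: 10.0
[ 0.49628535 -0.00768631  0.05002045]
[[1.0, -0.0036, 0.0013, 0.497], [-0.003, -0.9527, -0.3038, 0.0764], [0.0023, 0.3038, -0.9527, 0.1903], [0.0, 0.0, 0.0, 1.0]]
```

View pics/c3.png

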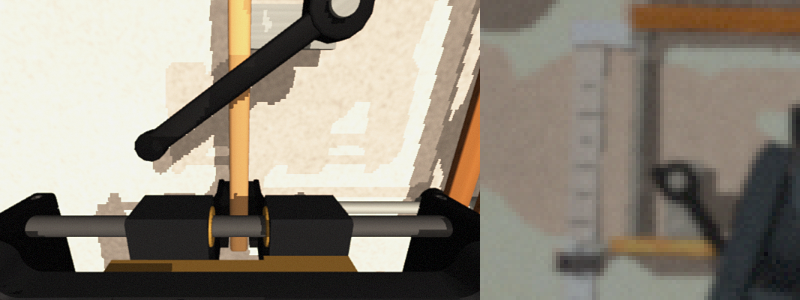

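The wrist view shows the bar held and the lever still open. The top crop shows the pointer a few mm short of the clip. I'll pull the rest, then slide along the bar to just short of the lever and check.

```bash
python3 -m inch '[0,-0.06,0,0,0,0,0,-0.12,0,0,0,0,0,-0.12,0,0,0,0,0.1,-0.12,0,0,0,0,0.2,-0.12,0,0,0,0,0.3,-0.12,0,0,0,0,0.4,-0.12,0,0,0,0,0.5,-0.12,0,0,0,0,0.55,-0.12,0,0,0,0,0.55,-0.12,0,0,0,0]' - 6
python3 - <<'E'
from h import *
print(get_obs()["position"])
im=camera("wrist");cv2.imwrite("pics/w4.png",im[:,:,::-1]);it=camera("top");cv2.imwrite("pics/t4.png",it[:,:,::-1])
t=cv2.resize(it[215:250,232:262,::-1],None,fx=10,fy=10,interpolation=0)
cv2.imwrite("pics/c4.png",np.hstack([cv2.resize(im[:,:,::-1],(500,350)),t]))
print(K("wrist")[3].round(4).tolist())
E
```

```text
time: 7.63
position: [0.4898, 0.0348, 0.0503]
tool_rot: [0.707, 0.707, 0.002, 0.004]
ft_force: [4.6, -2.1, 0.3]
grip_width: 0.012
grip_force: 6.0
[0.48977147 0.03482124 0.05031594]
[[1.0, -0.0035, 0.0065, 0.4892], [-0.0014, -0.952, -0.3062, 0.1193], [0.0072, 0.3061, -0.952, 0.1904], [0.0, 0.0, 0.0, 1.0]]
```

View pics/c4.png

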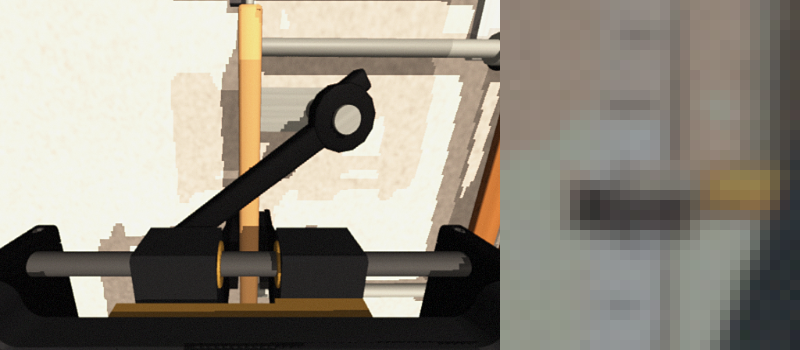

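The wrist view now shows the pin and the clip's end right at the top edge, near (235–250, 3), with the lever still open. I'll slide a few mm more to see both properly.

```bash
python3 -m inch '[0.06,0,0,0,0,0,0.13,0,0,0,0,0,0.13,0,0,0,0,0,0.13,0,0,0,0,0]'
python3 - <<'E'
from h import *
print(get_obs()["position"])
im=camera("wrist");cv2.imwrite("pics/w5.png",im[:,:,::-1])
cv2.imwrite("pics/c5.png",np.hstack([cv2.resize(im[:60,270:370,::-1],None,fx=5,fy=5,interpolation=0),cv2.resize(im[:,:,::-1],(300,188))[:, :].repeat(1,0) if 0 else cv2.copyMakeBorder(cv2.resize(im[:,:,::-1],(300,188)),0,112,0,0,0)]))
print(K("wrist")[3].round(4).tolist())
E
```

```text
time: 8.07
position: [0.4899, 0.0448, 0.0503]
tool_rot: [0.707, 0.707, 0.002, 0.004]
ft_force: [5.1, -4.4, 0.4]
grip_width: 0.0117
grip_force: 7.0
[0.48986161 0.04478386 0.05034142]
[[1.0, -0.0032, 0.0066, 0.4893], [-0.001, -0.9519, -0.3065, 0.1293], [0.0072, 0.3065, -0.9518, 0.1903], [0.0, 0.0, 0.0, 1.0]]
```

View pics/c5.png

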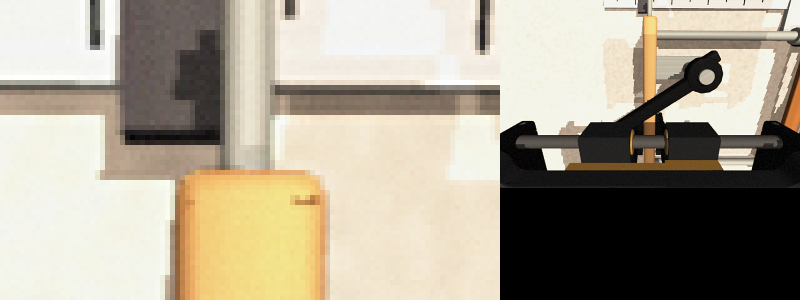

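Run:
```python
from h import *
k=K("wrist")
for z in (.005,.008): print("clipL",ray("",294.4,22,z,k), "centre x", ray("",294.4,22,z,k)[0]+.007)
print("pin",ray("",319.2,20,.0235,k),ray("",314,20,.021,k)[0],ray("",324.4,20,.021,k)[0])
print("bar",ray("",270+252/5,40,.055,k))
```

```text
clipL [0.47831343 0.16837039 0.005     ] centre x 0.485313431206195
clipL [0.47849058 0.16773791 0.008     ] centre x 0.4854905839663093
pin [0.4910216  0.16530596 0.0235    ] 0.48857922589117064 0.49351732867391157
bar [0.49115247 0.1516677  0.055     ]
```

```bash
python3 -m inch '[0,-0.04,0,0,0,0,0,-0.075,0,0,0,0,0,-0.075,0,0,0,0,0,-0.075,0,0,0,0,0,-0.075,0,0,0,0]'
cat > chk.py <<'E'
from h import *
import sys
im=camera("wrist");k=K("wrist")
cv2.imwrite(f"pics/{sys.argv[1]}.png",im[:,:,::-1])
p=proj("",(.4855,.165,.021),k);print("mark x projected at pin height",p,"clipL",proj("",(.4785,.168,.006),k))
r=int(max(2,p[1]));print(r,[int(v) for v in im[r,270:370].sum(1)])
o=get_obs();print(o["position"],o["ft_force"],o["tool_rot"])
E
python3 chk.py w6
```

```text
time: 8.53
position: [0.4834, 0.0448, 0.0503]
tool_rot: [0.708, 0.707, 0.001, 0.003]
ft_force: [4.7, -4.7, 0.9]
grip_width: 0.012
grip_force: 6.8
mark x projected at pin height [321.15126539  22.1138845 ] clipL [307.19661159  22.46098433]
22 [465, 483, 487, 484, 490, 508, 505, 500, 507, 514, 504, 503, 495, 500, 505, 499, 500, 493, 498, 482, 475, 473, 465, 472, 470, 476, 467, 496, 496, 507, 514, 521, 507, 470, 491, 489, 396, 144, 119, 161, 139, 160, 149, 147, 271, 418, 517, 589, 638, 673, 671, 631, 597, 528, 387, 230, 236, 258, 247, 236, 229, 244, 214, 279, 365, 391, 380, 385, 398, 372, 380, 377, 381, 370, 363, 354, 365, 362, 369, 363, 368, 386, 369, 372, 377, 392, 364, 370, 427, 492, 480, 487, 479, 473, 485, 485, 493, 491, 492, 440]
[0.48340271 0.04483772 0.05032358] [ 5.1198207  -3.6817785   0.15565114] [0.70754553 0.70665973 0.00134603 0.00308838]
```

The pin (centre 319.2) now lies over the clip's middle (306.7–333.6, middle 320.1), within about 0.5 mm. Next I push the lever.

```bash
python3 -m inch '[0.06,0,0,0,0,0,0.12,0,0,0,0,0,0.18,0,0,0,0,0,0.24,0,0,0,0,0,0.3,0,0,0,0,0,0.36,0,0,0,0,0,0.42,0,0,0,0,0,0.48,0,0,0,0,0,0.53,0,0,0,0,0,0.53,0,0,0,0,0]'
python3 chk.py w7
```

```text
time: 9.42
position: [0.4842, 0.0872, 0.0503]
tool_rot: [0.707, 0.707, 0.002, 0.004]
ft_force: [4.8, -6.0, -0.2]
grip_width: 0.0123
grip_force: 6.4
mark x projected at pin height [319.61419425 114.43776732] clipL [306.77081664 107.78187921]
114 [698, 700, 694, 687, 684, 678, 678, 673, 676, 678, 687, 689, 690, 695, 695, 674, 670, 661, 664, 670, 675, 672, 671, 673, 673, 671, 670, 676, 678, 685, 699, 707, 620, 382, 354, 367, 368, 364, 360, 347, 334, 346, 340, 292, 269, 326, 423, 495, 542, 562, 571, 560, 505, 413, 303, 359, 369, 346, 356, 552, 696, 679, 666, 661, 653, 659, 667, 681, 684, 681, 673, 675, 682, 679, 679, 671, 677, 677, 681, 681, 681, 673, 675, 672, 663, 669, 658, 668, 668, 666, 666, 669, 671, 680, 681, 686, 686, 689, 691, 688]
[0.48414259 0.08715198 0.0503245 ] [ 5.21846032 -5.9837289   0.67183719] [0.7072859  0.70691658 0.00172373 0.00355388]
```

View pics/w7.png

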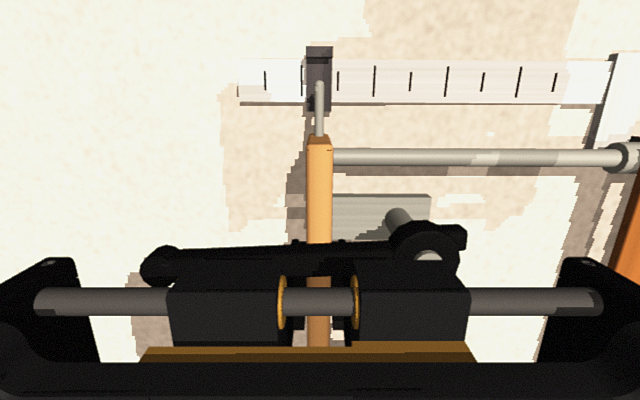

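The pin tip (319,85) sits over the clip (306–332), and the lever is nearly shut. I'll push on to the stop and watch the force.

```bash
python3 -m inch '[0.02,0,0,0,0,0,0.04,0,0,0,0,0,0.05,0,0,0,0,0,0.05,0,0,0,0,0]'
python3 -m inch '[0.02,0,0,0,0,0,0.03,0,0,0,0,0,0.03,0,0,0,0,0,0.03,0,0,0,0,0]'
python3 chk.py w8
```

```text
time: 9.8
position: [0.4842, 0.0901, 0.0503]
tool_rot: [0.707, 0.707, 0.001, 0.004]
ft_force: [4.7, -11.3, 0.2]
grip_width: 0.0119
grip_force: 9.5
time: 10.13
position: [0.4843, 0.0904, 0.0503]
tool_rot: [0.707, 0.707, 0.0, 0.005]
ft_force: [3.7, -23.0, 0.5]
grip_width: 0.0122
grip_force: 15.9
mark x projected at pin height [319.38405899 120.75740247] clipL [306.62803085 113.55494918]
120 [704, 702, 692, 693, 682, 675, 677, 670, 682, 685, 692, 698, 689, 688, 685, 675, 667, 662, 672, 670, 679, 674, 676, 670, 668, 672, 666, 670, 677, 682, 703, 614, 365, 345, 363, 358, 365, 362, 358, 358, 331, 321, 334, 317, 260, 324, 416, 493, 552, 562, 567, 552, 521, 398, 313, 355, 361, 351, 354, 546, 695, 678, 667, 663, 662, 664, 674, 680, 685, 682, 675, 678, 679, 686, 673, 672, 677, 678, 680, 677, 674, 669, 675, 666, 674, 661, 667, 668, 669, 670, 671, 670, 672, 671, 679, 683, 684, 691, 689, 695]
[0.48431137 0.09042924 0.05032903] [  3.92803437 -23.27540062   0.09507986] [7.07115290e-01 7.07083651e-01 3.17871409e-04 4.53612601e-03]
```

```bash
python3 -m inch '[-0.008,0,0,0,0,0,-0.015,0,0,0,0,0,-0.015,0,0,0,0,0,-0.015,0,0,0,0,0]'
python3 chk.py w9 | tail -1
python3 - <<'E'
from h import *
im=cv2.imread("pics/w9.png").astype(int).sum(2)
for r in (70,98,104):print(r,list(im[r,300:340]))
cv2.imwrite("pics/c9.png",cv2.resize(cv2.imread("pics/w9.png")[30:310,130:480],None,fx=2,fy=2,interpolation=0))
E
```

```text
time: 10.52
position: [0.4843, 0.0903, 0.0503]
tool_rot: [0.707, 0.707, 0.001, 0.004]
ft_force: [5.1, -16.3, -1.7]
grip_width: 0.0121
grip_force: 14.0
[0.48430631 0.09030614 0.050323  ] [  5.44792271 -16.47865754  -0.4287022 ] [0.70738761 0.70681301 0.00092658 0.00415745]
70 [np.int64(705), np.int64(498), np.int64(493), np.int64(508), np.int64(511), np.int64(423), np.int64(267), np.int64(250), np.int64(264), np.int64(275), np.int64(266), np.int64(265), np.int64(264), np.int64(284), np.int64(274), np.int64(279), np.int64(297), np.int64(279), np.int64(275), np.int64(283), np.int64(270), np.int64(265), np.int64(263), np.int64(251), np.int64(234), np.int64(235), np.int64(225), np.int64(246), np.int64(224), np.int64(231), np.int64(227), np.int64(450), np.int64(674), np.int64(706), np.int64(699), np.int64(697), np.int64(695), np.int64(692), np.int64(695), np.int64(698)]
98 [np.int64(497), np.int64(120), np.int64(559), np.int64(761), np.int64(756), np.int64(674), np.int64(325), np.int64(252), np.int64(276), np.int64(239), np.int64(239), np.int64(230), np.int64(226), np.int64(229), np.int64(
[... 285 characters left out ...]
694), np.int64(688), np.int64(690), np.int64(697), np.int64(691), np.int64(694), np.int64(689)]
104 [np.int64(728), np.int64(733), np.int64(734), np.int64(733), np.int64(620), np.int64(313), np.int64(132), np.int64(123), np.int64(146), np.int64(123), np.int64(102), np.int64(102), np.int64(106), np.int64(114), np.int64(182), np.int64(345), np.int64(437), np.int64(485), np.int64(549), np.int64(573), np.int64(569), np.int64(555), np.int64(516), np.int64(391), np.int64(233), np.int64(206), np.int64(230), np.int64(238), np.int64(214), np.int64(201), np.int64(282), np.int64(559), np.int64(712), np.int64(690), np.int64(695), np.int64(689), np.int64(683), np.int64(686), np.int64(694), np.int64(682)]
```

View pics/c9.png

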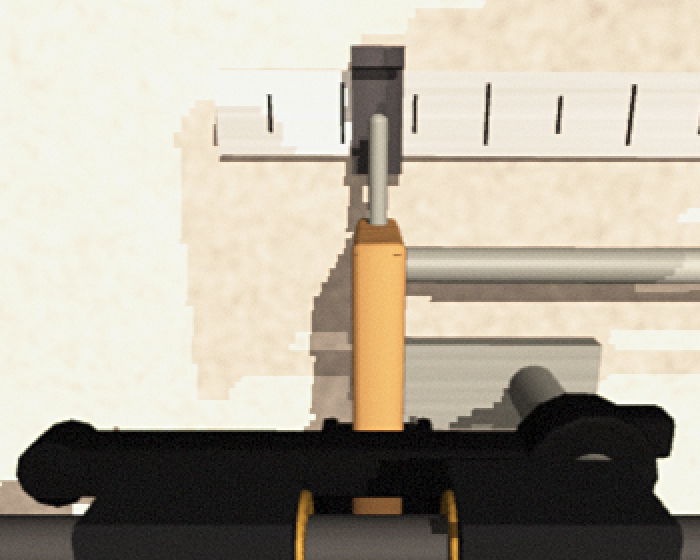

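The pin (centre 319.3) is about 0.5 mm from the clip's middle (318.3). The lever's edge is square to the bar, and the force shows it hard against its stop. The hold is firm, so I'm handing in.

```bash
python3 -c "
from rig import hand_in
print(hand_in())"
```

```text
the job is handed in; nothing more can be done
None
```

The job is handed in at about 10.6 s of the 43 s: the arm still holds the bar, the pointer stands within about 0.5 mm of the clip's middle, and the lever was shut against its stop only after the leg reached the mark.

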